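Load the circuit board tray into the test dock

TASK

One of the two aluminium trays on the bench carries a circuit board. Slide that tray along the bench into the open mouth of the test dock, under its two side lips, until it is fully home against the stop, with the board still lying flat in it. Leave the empty tray where it is, and let go of the tray at the end.

Things in the scene. Friction and masses are not known exactly. Their poses are not given: they have to be found in the camera images.
- tray: Loaded tray, loose, 0.25 kg: shallow open aluminium tray 110 mm long (x), 100 wide (y), walls 14 high, floor 4 thick. Origin: centre of its underside, z up; +x end enters the dock first. Upright black handle fin centred 100 mm behind the origin (x = -100, y = 0): 40 long (x), 14 thick (y), top 48 above the bench; grasp it across y from above. A tongue 30 wide, 6 high joins it to the tray.
- board: Green circuit board lying loose in the loaded tray, about 11 mm play all round: 80 (x) by 70 (y) mm, 4 thick, parts on top to 13. Origin: centre of its underside, z up, 4 mm above the tray's underside.
- empty_tray: Tray of the same shape, size, origin and axes as the loaded one, empty, on the other side of the bench. Not to be disturbed.
- dock: Dock fixed to the bench. Origin: on the bench, middle of its mouth; +x runs inwards, z up. Side rails 124 mm apart, 27 high, x = 0 to the stop at 105; no floor. Lips on the rails reach 26 inwards, undersides at 24. Guide plates flare before the mouth to x = -28, 165 apart there. White housing behind, 62 high. Tray home: its origin at x = 50, y = 0, its handle outside at x = -50.

How it is judged:
At the end, for the whole second after the job is handed in: The loaded tray lies flat on the bench inside the dock, within 15 mm of the stop, within 16 mm of the dock's middle line and about 14 degrees of its direction, at rest, with the board lying flat on its floor (within 18 mm of the tray's centre each way) (x of tray in the frame of dock above 0.035 m and y of tray in the frame of dock between -0.016 and 0.016 m and angle between the x axis of tray and the x axis of dock, either way round below 0.25 rad and height (world z) of tray below 0.006 m and angle between tray's own z axis and vertical below 0.1 rad and x of board in the frame of tray between -0.018 and 0.018 m and y of board in the frame of tray between -0.018 and 0.018 m and z of board in the frame of tray below 0.009 m and angle between board's own z axis and vertical below 0.15 rad and linear speed of tray below 0.02 m/s); the robot touches nothing.
It fails at once if the empty tray is moved more than 30 mm (distance of empty_tray from where it was at the start of the episode above 0.03 m).
It also fails if it takes over 45 s, if anything falls off the work surface, if the arm or the gripper's body presses on something with over 40 N, if the wrist force passes 120 N, or if a joint passes its speed limit or range.

ROBOT

A 6-joint arm with a two-finger parallel gripper is mounted at the origin on the work surface. World frame = base frame: x ahead of the robot, y to its left, z up, the work surface at z = 0. Lengths are in m, angles in rad, forces in N, time in s.
With the tool pointing down it reaches from about 0.375 to 0.9 m from the base axis. Payload 3.1 kg.
Tool frame: the origin (TCP) lies on the centre line of the jaws, within the pads' length; the fingertips stand 8 mm ahead of it and the grasp point (between the pads) lies 11 mm behind it; z points along the fingers, y is the line along which they close (so a half turn about z gives the same grasp; the last joint's range is limited). The gripper opens to 87 mm and grips with 3 to 60 N. Pads are 19 mm wide; open, the fingers measure 117 mm over their backs; the gripper's body (75 mm by 190 mm) begins 51 mm behind the grasp point.
Start: joints at [-1.288, 0.527, 1.433, -0, 1.181, -0.178], TCP at [0.278, -0.56, 0.231] pointing down, gripper open.
Joint ranges: [-3.08, 3.08], [-0.75, 2.2], [0.22, 2.44], [-1.43, 4.57], [0, 2.65], [-2.85, 2.85]. Speed limits (rad/s): [2.79, 2.79, 3.14, 3.14, 3.14, 3.14].

INTERFACE

Orientations are given as a unit quaternion [x, y, z, w].
In Python, from rig import robot gives the robot as it stands. The module is installed in compiled form; this text tells all that it offers.
- The arm moves only by the tool send_rows, never from a script. Its argument "increments" is one flat list of numbers, 7 for each row, row after row: the turn, a rotation vector about the world's x, y, z in rad, then the shift along the world's x, y, z in cm, then the opening, from 0 (shut) to 1 (fully open). A call has 1 to 20 rows; each row shifts and turns the commanded pose from where the row before left it; what a row does not reach is not made up. A row lasts 1/12 s, in which the tool goes at most 41.7 mm and 7.16 degrees, less where a joint would pass 70% of its speed; a pose out of reach is approached as far as the arm can. A call is refused whole if a number of a shift passes 4.17 or a number of a turn 0.125, either way. A call with a gripper value outside its range is refused whole. The fingers move at their own pace and stop on an object; "newtons" is the grip in N (left out, the last holds). Time passes only in rows, so rows that do not move let the fingers close. It gives the time, the measured TCP pose, the force, the opening and the grip force at its end, in the units of the state.
- robot.get_obs(): the state, without advancing time (a new reading comes with each control period).
- robot.camera(name): name is "scene" or "top" or "wrist"; returns a dict with "image" (420x560x3 uint8, red, green, blue), "range_z" (420x560 float32, m along the optical axis (not along the pixel's ray), 0 where there is no reading), "fx", "fy", "cx", "cy" (pixels), "R" (3x3) and "t" (3): a world point X has camera coordinates R X + t. Camera axes: x right, y down, z forward; pixel columns grow to the right and rows downward; lengths in m; the calibration is good to about 2 mm. A picture is of the moment at which its call begins.
- robot.hand_in(): hands the job in; it is judged then, once.
The state is a dict: "time": time; "q": joint angles; "joint_velocities": joint speeds; "joint_torque": joint torques, N m; "position": TCP position; "tool_rot": TCP orientation; "ft_force": force on the tool from outside, world axes, zero at the start; "moment": the same for the moment, N m; "grip_width": finger opening in m; "grip_force": force on a finger pad.
Only numpy, scipy, OpenCV 4.12 (cv2) and the standard library are available. Lean on these libraries where they do the work, as an engineer would, in place of code of your own. Each camera call takes 0.05 s, during which the arm holds its last target. There are 200 camera calls.

## Working session

There is one attempt and no reset: what is moved stays moved. The work goes in short steps, Python scripts to look and compute and a tool call to move; the robot and the scene stay as the last step left them, time stands still between calls to the robot, and variables do not carry over. Pictures are saved under pics/ and viewed, at most 10 in all, crops included, and the job is handed in when it is done.

Besides the shell and the picture viewer there is one more tool, called by a JSON object that holds its "api" and its "payload", one argument or row to a line. send_rows: Moves the arm, as the interface text tells. Its arguments: {"type":"object","properties":{"increments":{"type":"array"},"newtons":{"type":"number"}},"required":["increments"]}

```bash
mkdir -p pics; cat > h.py <<'E'
import numpy as np, cv2
from rig import robot
def snap(n,f):
    c=robot.camera(n); cv2.imwrite('pics/'+f,c['image'][:,:,::-1]); np.savez('pics/'+f[:-4]+'.npz',**c); return c
def cloud(c):
    z=c['range_z']; v,u=np.indices(z.shape)
    P=np.stack([(u-c['cx'])/c['fx']*z,(v-c['cy'])/c['fy']*z,z],-1)
    W=(P-c['t'])@np.asarray(c['R']); W[z==0]=np.nan; return W
E
python3 - <<'E'
from h import *
snap('top','top0.png')
o=robot.get_obs(); print(o['time'],o['position'],o['tool_rot'],o['grip_width'])
E
```

```text
0.05 [ 0.27775062 -0.55911808  0.22959842] [ 9.73569326e-01  2.28389279e-01 -7.42801611e-05 -1.04873008e-03] 0.08691193301752541
```

View pics/top0.png

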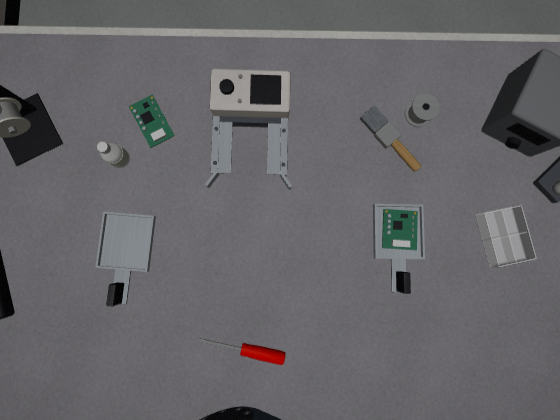

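The top view shows the loaded tray at right, centred near (399,231) with its fin at (403,282). The empty tray is at left (126,242), and the dock mouth is near (249,172), opening towards the robot.

```bash
python3 - <<'E'
from h import *
c=dict(np.load('pics/top0.npz')); W=cloud(c)
def reg(u0,u1,v0,v1,lo,hi,nm):
    p=W[v0:v1,u0:u1].reshape(-1,3); p=p[(p[:,2]>lo)&(p[:,2]<hi)]
    r=cv2.minAreaRect((p[:,:2]*1000).astype(np.float32)); print(nm,len(p),p.mean(0).round(4),'rect',np.round(r[0],1),np.round(r[1],1),round(r[2],1),'zmed',np.median(p[:,2]).round(4))
reg(385,420,265,300,.04,.056,'fin top')
reg(365,435,195,268,.008,.03,'tray walls')
reg(365,435,195,268,.003,.03,'tray')
reg(90,165,205,280,.003,.03,'empty')
reg(205,235,115,174,.022,.035,'lipL')
reg(264,295,115,174,.022,.035,'lipR')
reg(205,295,60,120,.05,.08,'housing')
reg(200,216,172,190,.015,.035,'guideL')
reg(284,295,175,190,.015,.035,'guideR')
# inter-lip
for v in (130,145,160): 
    r=W[v,205:295]; m=np.where((r[:,2]>.02)&(r[:,2]<.035))[0]; print(v,r[m[0]],r[m[-1]],'mid',r[m].mean(0))
E
```

```text
fin top 180 [ 0.4099 -0.2534  0.0464] rect [ 410.4 -254.6] [14.3 39.5] 89.9 zmed 0.0468
tray walls 1120 [ 0.5121 -0.2576  0.0118] rect [ 501.7 -256.4] [101.4 127. ] 89.3 zmed 0.0119
tray 2615 [ 0.5077 -0.2575  0.0082] rect [ 511.1 -262.1] [140.1 148.1] 86.8 zmed 0.0075
empty 1867 [0.4856 0.2897 0.0066] rect [492.1 287.7] [151.9 139.2] 5.7 zmed 0.0046
lipL 1179 [0.6851 0.1008 0.0262] rect [683.5 101.1] [ 43.4 120.2] 86.5 zmed 0.0261
lipR 1175 [ 0.685  -0.0099  0.0264] rect [683.4  -8.5] [117.9  48.6] 0.1 zmed 0.0263
housing 3371 [0.7798 0.0435 0.0619] rect [782.6  43.8] [155.3  85.7] 89.2 zmed 0.0615
guideL 70 [0.6133 0.1214 0.0249] rect [613.2 121.9] [10.1 31.7] 63.4 zmed 0.0258
guideR 47 [ 0.6072 -0.0301  0.0246] rect [608.9 -29.7] [28.1  8.4] 22.0 zmed 0.0258
130 [0.71377826 0.12091872 0.02237708] [ 0.71412269 -0.03076178  0.0255321 ] mid [0.71297409 0.04490748 0.0268771 ]
145 [0.68153366 0.11979432 0.02601382] [ 0.68235474 -0.02850252  0.02716902] mid [0.68203503 0.04660915 0.02625543]
160 [0.65052947 0.12103205 0.02706526] [ 0.65156688 -0.02838701  0.02675253] mid [0.65126423 0.04488155 0.02608585]
```

{"api": "send_rows", "payload": {
  "increments": [0,0,-0.05,1.32,3.05,-1.0,1,0,0,-0.05,1.32,3.05,-1.0,1,0,0,-0.05,1.32,3.05,-1.0,1,0,0,-0.05,1.32,3.05,-1.0,1,0,0,-0.05,1.32,3.05,-1.0,1,0,0,-0.05,1.32,3.05,-1.0,1,0,0,-0.05,1.32,3.05,-1.0,1,0,0,-0.05,1.32,3.05,-1.0,1,0,0,-0.05,1.32,3.05,-1.0,1,0,0,-0.05,1.32,3.05,-1.0,1,0,0,0,0,0,0,1,0,0,0,0,0,0,1]
}}

```text
time: 1.05
position: [0.4097, -0.2526, 0.1297]
tool_rot: [1.0, -0.018, -0.001, -0.001]
ft_force: [-0.0, -0.3, 0.7]
grip_width: 0.0869
grip_force: 0.0
```

```bash
python3 - <<'E'
from h import *
from scipy.spatial.transform import Rotation as R
o=robot.get_obs(); print(o['time'],o['position'],R.from_quat(o['tool_rot']).as_matrix().round(3).tolist())
c=snap('wrist','w1.png'); W=cloud(c)
m=(W[...,2]>.04)&(W[...,2]<.056)&(abs(W[...,0]-.41)<.05)&(abs(W[...,1]+.255)<.05)
p=W[m]; print(len(p)); 
if len(p)>20: print(cv2.minAreaRect((p[:,:2]*1000).astype(np.float32)),p.mean(0))
E
```

```text
1.05 [ 0.40969255 -0.25257399  0.1297276 ] [[0.999, -0.035, -0.002], [-0.035, -0.999, 0.002], [-0.002, -0.002, -1.0]]
1024
((411.5404968261719, -255.5930938720703), (13.959297180175781, 39.58351135253906), 89.48976135253906) [ 0.41254614 -0.25566575  0.04793001]
```

View pics/w1.png

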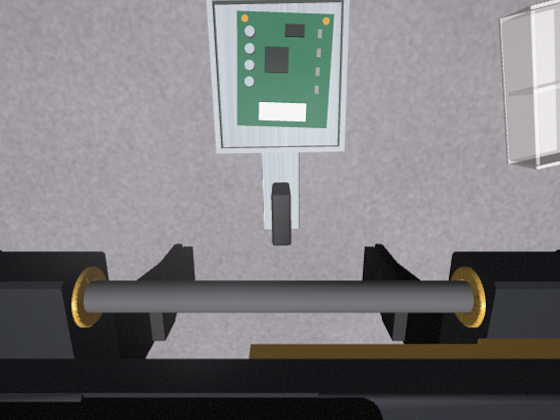

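The wrist view shows the fin at (281,213), aligned between the open fingers, and the board flat in the tray. I'll descend and grip.

{"api": "send_rows", "payload": {
  "increments": [0,0,0.01,0.2,-0.3,-2,1,0,0,0,0,0,-2,1,0,0,0,0,0,-2,1,0,0,0,0,0,-2,1,0,0,0,0,0,-1.5,1,0,0,0,0,0,-1.1,1,0,0,0,0,0,0,1,0,0,0,0,0,0,0,0,0,0,0,0,0,0,0,0,0,0,0,0,0,0,0,0,0,0,0,0,0,0,0,0,0,0,0,0,0,0,0,0,0,0],
  "newtons": 25
}}

```text
time: 2.18
position: [0.4122, -0.258, 0.0251]
tool_rot: [1.0, -0.015, 0.0, 0.0]
ft_force: [0.2, -0.3, -0.5]
grip_width: 0.055
grip_force: 0.0
```

{"api": "send_rows", "payload": {
  "increments": [0,0,0,0,0,-0.2,0,0,0,0,0,0,0,0,0,0,0,0,0,0,0,0,0,0,0,0,0,0,0,0,0,0,0,0,0,0,0,0,0,0,0,0,0,0,0,0,0,0,0,0,0,0,0,0,0,0,0,0,0,0,0,0,0,0,0,0,0,0,0,0]
}}

```text
time: 3.02
position: [0.4116, -0.2574, 0.0225]
tool_rot: [1.0, -0.015, -0.0, -0.0]
ft_force: [0.4, 0.9, 0.7]
grip_width: 0.0139
grip_force: 24.8
```

{"api": "send_rows", "payload": {
  "increments": [0,0,0,0,0.6,0,0,0,0,0,0,1.1,0,0,0,0,0.002,0,1.7,0,0,0,0,0.002,0,1.7,0,0,0,0,0.002,0,1.7,0,0,0,0,0.002,0,1.7,0,0,0,0,0.002,0,1.7,0,0,0,0,0.002,0,1.7,0,0,0,0,0.002,0,1.7,0,0,0,0,0.002,0,1.7,0,0,0,0,0.002,0,1.7,0,0,0,0,0.002,0,1.7,0,0,0,0,0.002,0,1.7,0,0,0,0,0.002,0,1.7,0,0,0,0,0.002,0,1.7,0,0,0,0,0.002,0,1.7,0,0,0,0,0.002,0,1.7,0,0,0,0,0,0,1.5,0,0,0,0,0,0,1.0,0,0,0,0,0,0,0.5,0,0]
}}

```text
time: 4.68
position: [0.4114, 0.0457, 0.0226]
tool_rot: [1.0, 0.001, -0.0, -0.0]
ft_force: [0.1, -0.6, -1.6]
grip_width: 0.0137
grip_force: 24.9
```

```bash
python3 - <<'E'
from h import *
c=snap('top','top1.png'); W=cloud(c)
snap('wrist','w2.png')
o=robot.get_obs(); print(o['time'],o['position'],o['tool_rot'],o['ft_force'],o['grip_width'])
h=np.hstack([np.load('pics/top1.npz')['image'][60:360,180:330],])
cv2.imwrite('pics/v2.png',np.hstack([cv2.resize(h,None,fx=2,fy=2)[:,:,::-1],cv2.resize(np.load('pics/w2.npz')['image'],(480,360))[:,:,::-1].repeat(1,0) if 0 else cv2.copyMakeBorder(cv2.resize(np.load('pics/w2.npz')['image'],(480,360)),0,240,0,0,0)[:,:,::-1]]))
for v in range(120,210,8):
    r=W[v,200:300]; z=r[:,2]; m=np.where((z>.008)&(z<.035))[0]
    if len(m): print(v,r[m[0]].round(4),r[m[-1]].round(4),'gapmid')
E
```

```text
4.7833 [0.41145748 0.04507157 0.02255799] [ 9.99998624e-01  1.63301736e-03 -2.91706816e-04 -1.92831208e-05] [-0.32617904  0.281708   -1.40309125] 0.013599278017023209
120 [0.7334 0.1187 0.0263] [ 0.7348 -0.0308  0.0266] gapmid
128 [0.7166 0.1204 0.0263] [ 0.7183 -0.0308  0.0254] gapmid
136 [0.6996 0.1199 0.0275] [ 0.7016 -0.0307  0.0253] gapmid
144 [0.6834 0.1198 0.0265] [ 0.685  -0.0306  0.0252] gapmid
152 [0.6672 0.1215 0.0257] [ 0.6682 -0.0285  0.026 ] gapmid
160 [0.6507 0.1211 0.0265] [ 0.6513 -0.0283  0.0278] gapmid
168 [0.6346 0.1209 0.0258] [ 0.6354 -0.0284  0.0259] gapmid
176 [0.6185 0.1207 0.0252] [ 0.6225 -0.0271  0.0095] gapmid
184 [0.6026 0.1324 0.0236] [ 0.6034 -0.0363  0.0236] gapmid
208 [0.556  0.0953 0.0135] [ 0.5562 -0.0026  0.0134] gapmid
```

View pics/v2.png

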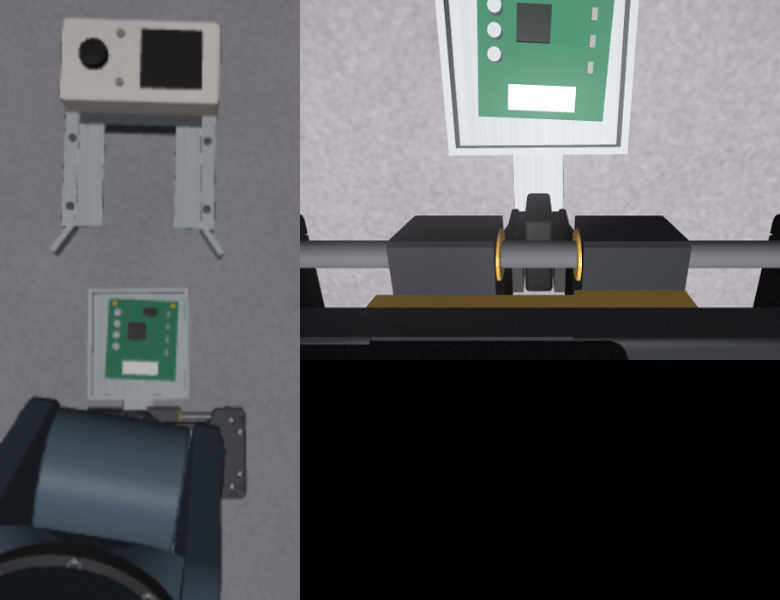

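The tray is straight in front of the dock mouth, midline within 1–2 mm of the dock's, and the board lies flat. I'll slide in and finish slowly.

{"api": "send_rows", "payload": {
  "increments": [0,0,0,0.5,0,0,0,0,0,0,1,0,0,0,0,0,0,1,0,0,0,0,0,0,1,0,0,0,0,0,0,1,0,0,0,0,0,0,1,0,0,0,0,0,0,1,0,0,0,0,0,0,1,0,0,0,0,0,0,1,0,0,0,0,0,0,1,0,0,0,0,0,0,1,0,0,0,0,0,0,1,0,0,0,0,0,0,1,0,0,0,0,0,0,1,0,0,0,0,0,0,0.8,0,0,0,0,0,0,0.4,0,0,0,0,0,0,0.3,0,0,0,0,0,0,0,0,0,0]
}}

```text
time: 6.28
position: [0.562, 0.0437, 0.0225]
tool_rot: [1.0, 0.0, -0.0, 0.0]
ft_force: [-0.7, -1.0, -0.0]
grip_width: 0.0138
grip_force: 25.0
```

{"api": "send_rows", "payload": {
  "increments": [0,0,0,0.2,0,0,0,0,0,0,0.2,0,0,0,0,0,0,0.2,0,0,0]
}}

```text
time: 6.53
position: [0.5676, 0.0444, 0.0225]
tool_rot: [1.0, 0.0, -0.0, -0.0]
ft_force: [-2.4, 1.4, -0.4]
grip_width: 0.014
grip_force: 25.0
```

{"api": "send_rows", "payload": {
  "increments": [0,0,0,0.2,0,0,0,0,0,0,0.2,0,0,0,0,0,0,0.2,0,0,0]
}}

```text
time: 6.78
position: [0.5739, 0.0444, 0.0225]
tool_rot: [1.0, 0.001, -0.0, -0.0]
ft_force: [-3.0, -0.7, 0.1]
grip_width: 0.0141
grip_force: 25.0
```

{"api": "send_rows", "payload": {
  "increments": [0,0,0,0.2,0,0,0,0,0,0,0.2,0,0,0]
}}

```text
time: 6.95
position: [0.5751, 0.0444, 0.0225]
tool_rot: [1.0, 0.001, -0.003, -0.0]
ft_force: [-9.2, -1.6, 7.7]
grip_width: 0.0139
grip_force: 25.0
```

Contact at about the expected place. I'll take one look before letting go.

```bash
python3 - <<'E'
from h import *
c=snap('wrist','w3.png'); s=snap('scene','s3.png')
cv2.imwrite('pics/v3.png',np.vstack([np.hstack([cv2.resize(x['image'],(400,300))[:,:,::-1] for x in (c,s)])]))
o=robot.get_obs(); print(o['position'],o['ft_force'])
E
```

```text
[0.57509182 0.04444529 0.02248786] [-6.98456962 -1.02145743  4.95201205]
```

View pics/v3.png

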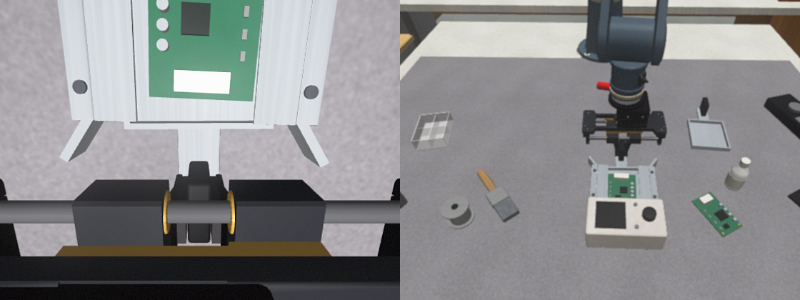

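The wrist view shows the tray under both lips, its rear wall at (197,126) just outside the mouth as it should be when home, and the board flat. I'll release and rise.

{"api": "send_rows", "payload": {
  "increments": [0,0,0,-0.2,0,0,0,0,0,0,0,0,0,0.5,0,0,0,0,0,0,0.5,0,0,0,0,0,0,0.5,0,0,0,0,0,0,0.5,0,0,0,0,0,0,0.5,0,0,0,0,0,0,0.5,0,0,0,0,0,0,0.5,0,0,0,0,0,0,0.5,0,0,0,0,0,1,0.5,0,0,0,0,0,2,0.5,0,0,0,0,0,2,0.5,0,0,0,0,0,2,0.5,0,0,0,0,0,2,0.5,0,0,0,0,0,2,0.5,0,0,0,-2,0,1,0.5,0,0,0,-2,0,0,0.5,0,0,0,0,0,0,0.5,0,0,0,0,0,0,0.5]
}}

```text
time: 8.63
position: [0.5354, 0.0444, 0.1434]
tool_rot: [1.0, 0.0, 0.0, -0.0]
ft_force: [0.9, 0.5, 0.3]
grip_width: 0.0434
grip_force: 0.0
```

```bash
python3 - <<'E'
from h import *
c=snap('wrist','w4.png'); W=cloud(c)
o=robot.get_obs(); print(o['time'],o['position'],o['ft_force'])
m=(W[...,2]>.042)&(W[...,2]<.054)&(abs(W[...,0]-.575)<.04)&(abs(W[...,1]-.045)<.04)
print(cv2.minAreaRect((W[m][:,:2]*1000).astype(np.float32)))
E
```

```text
8.6833 [0.53666143 0.04416886 0.14318135] [ 0.88831417 -0.43626063 -0.96483747]
((574.5747680664062, 43.514320373535156), (39.5651741027832, 13.364008903503418), 0.3678247332572937)
```

View pics/w4.png

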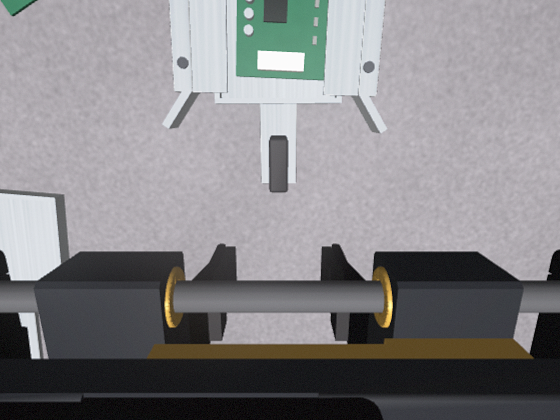

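The tray is home, straight and centred. Its rear wall is at (278,98) just outside the mouth, the fin at (278,164) is free, and the board is flat.

```bash
python3 -c "
from rig import robot; print(robot.hand_in())"
```

```text
the job is handed in; nothing more can be done
None
```

I slid the loaded tray into the dock until it met the stop, with the board still flat. I let go of it, left the empty tray untouched, and handed the job in at about 8.7 s; no verdict was returned.

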